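# Show the slide's label end over the light panel

### The arm

A 6-joint arm with a two-finger parallel gripper is mounted at the origin on the work surface. World frame = base frame: x ahead of the robot, y to its left, z up, the work surface at z = 0. Lengths are in m, angles in rad, forces in N, time in s.
With the tool pointing down it reaches from about 0.4 to 0.825 m from the base axis. Payload 7 kg.
Tool frame: the origin (TCP) lies on the centre line of the jaws, within the pads' length; the fingertips stand 22 mm ahead of it and the grasp point (between the pads) lies 3 mm ahead of it; z points along the fingers, y is the line along which they close (so a half turn about z gives the same grasp; the last joint's range is limited). The gripper opens to 88 mm and grips with 3 to 60 N. Pads are 19 mm wide; open, the fingers measure 130 mm over their backs; the gripper's body (78 mm by 193 mm) begins 47 mm behind the grasp point.
Start: joints at [1.447, 0.359, 0.012, 0, -1.224, -0.288], TCP at [0.27, 0.619, 0.249] pointing down, gripper open.
Joint ranges: [-3.07, 3.07], [-1.43, 2.12], [-1.02, 1.25], [-3.03, 1.67], [-3.05, -0], [-3.03, 3.03]. Speed limits (rad/s): [2.39, 2.39, 3.01, 3.14, 3.14, 3.14].

### API

Orientations are given as [roll, pitch, yaw] about the fixed x, y, z axes, in that order (R = Rz(yaw) Ry(pitch) Rx(roll)).
In Python, from station import monitor, viewer, order gives the robot as it stands. The module is installed in compiled form; this text tells all that it offers.
- The arm moves only by the tool servo_tool, never from a script. Its argument "targets" is a list of rows, each an object with "angular": the turn, a rotation vector about the tool's x, y, z in degrees, a list of three; "xyz": the shift along the tool's x, y, z in cm, a list of three; "claw": the finger opening in cm, from 0 to 8.76. A call has 1 to 20 rows; each row shifts and turns the commanded pose from where the row before left it, along the tool's axes as they then stand; what a row does not reach is not made up. A row lasts 1/10 s, in which the tool goes at most 50 mm and 8.59 degrees, less where a joint would pass 70% of its speed; a pose out of reach is approached as far as the arm can. A call is refused whole if a number of a shift passes 5 or a number of a turn 8.59, either way. A call with a gripper value outside its range is refused whole. The fingers move at their own pace and stop on an object; "force" is the grip in N (left out, the last holds). Time passes only in rows, so rows that do not move let the fingers close. It gives the time, the measured TCP pose, the force, the opening and the grip force at its end, in the units of the state.
- monitor.get_state(): the state, without advancing time (a new reading comes with each control period).
- viewer.grab_frame(name): name is "scene" or "top" or "wrist"; returns a dict with "color" (420x560x3 uint8, blue, green, red), "fovy" (degrees; the focal length in pixels is half the picture's height over the tangent of half this angle, whatever the lens; pixels are square), "cx", "cy" (the principal point, pixels), "R" (3x3) and "t" (3): a world point X has camera coordinates R X + t. Camera axes: x right, y down, z forward; pixel columns grow to the right and rows downward; lengths in m; the calibration is good to about 2 mm. A picture is of the moment at which its call begins. There is no depth.
- order.job_done(): hands the job in; it is judged then, once.
The state is a dict: "t": time; "q": joint angles; "qd": joint speeds; "joint_efforts": joint torques, N m; "eef_pos": TCP position; "ee_rot": TCP orientation; "force": force on the tool from outside, world axes, zero at the start; "moment": the same for the moment, N m; "width": finger opening in m; "gripper_force": force on a finger pad.
Only numpy, scipy, OpenCV 4.12 (cv2) and the standard library are available. Lean on these libraries where they do the work, as an engineer would, in place of code of your own. Each camera call takes 0.05 s, during which the arm holds its last target. There are 200 camera calls.

### The job

Press the light panel's spring plunger all the way down to its stop and let it spring back, then pick the glass slide off its rest, gripping it by its middle or plain end so that the notched label end stays clear of the fingers. Finish while holding it still, with the label end about 10 cm above the middle of the lit face and the slide, label side up, tipped about 35 degrees so that the notched label end is the high end, level across its width. Leave the other things on the bench where they are.

Things in the scene. Friction and masses are not known exactly. Their poses are not given: they have to be found in the camera images.
- plunger (a joint): spring plunger of the light panel: 0 m up as at the start, 0.009 m fully down at its stop; moves straight down and springs back up by itself; about 2.5 N to start it and 6 N at the stop
- plunger_top (a point): middle of the top of the plunger's round steel head, 32 mm across, 59 mm above the table when up. It stands on the grey strip at one end of the light panel (the +x end of panel_mid), with the panel's fixed housing under it
- panel_mid (a point): centre of the lit face of the light panel, 17 mm above the table. The panel is a flat grey-framed plate fixed to the bench, 176 x 150 mm and 16 mm thick; its matt lit face is 112 x 126 mm. Its x axis points along the plate towards the plunger, which is 88 mm from here; z is up
- slide_mid (a point): centre (half-way up) of the loose glass counting slide: 80 mm long (x), 42 wide (y), 6 thick (z), about 50 g. Its two 20 mm end bands are ground matt and look alike; the label end is the +x end, told by a square 12 x 12 mm notch in one corner (+x, +y). z points out of the label side, up at the start. It lies level on its rest, this point 29 mm above the table, pointing any way
- label_end (a point): centre of the slide's notched label end band (half-way up), 30 mm from the slide's centre towards +x of the slide
- rest: fixed slide rest: a dark foot 100 x 62 mm, 5 high, with a black bar 56 long, 18 wide, top 26 mm above the table. The slide lies along the bar (x), its label end towards +x of the rest, overhanging 12 mm at each long side and end, so fingers can pass down beside the slide. Origin at the centre of its underside
- tube_rack: white tube rack with six blue-capped tubes, 80 x 130 mm, 92 mm tall; bystander; origin at the centre of its underside
- bottle: amber bottle, 58 mm across, 130 mm tall; bystander; origin at the centre of its underside
- beaker: clear beaker, 70 mm across, 85 mm tall; bystander; origin at the centre of its underside
- slide_box: closed blue slide box, 85 x 80 x 34 mm; bystander; origin at the centre of its underside
- timer: white bench timer, 60 x 70 x 18 mm; bystander; origin at the centre of its underside
- tweezers: steel tweezers lying flat, 120 mm long, 5 mm high; bystander; origin at the centre of the underside
- dish: clear flat closed dish, 90 mm across, 16 mm high; bystander; origin at the centre of its underside
Mind the look-alikes: they are no part of the job. There is more than one size of the part that bears slide_mid; the job needs the smallest.

How it is judged:
On the way, in this order (a step that is already met when the one before it is completed fails the run):
1. the plunger is pressed fully down to its stop (value of joint plunger above 0.008 m), for 0.1 s.
2. the plunger has sprung back up (value of joint plunger below 0.002 m), for 0.1 s.
3. the slide is lifted off its rest in the fingers (height (world z) of slide_mid above 0.06 m and contact force between the fingers and slide above 0.5 N), for 0.2 s.
At the end, for the whole second after the job is handed in: Fingers hold the slide still and free of panel and rest, gripping at most 8 mm past its centre towards the label end; that end within 40 mm of the lit face's centre, 60-150 mm above it; notched end high, tipped 23-47 deg, within 11 deg of level across, label side up; plunger up (horizontal distance between label_end and panel_mid below 0.04 m and z of label_end in the frame of panel_mid between 0.06 and 0.15 m and angle between slide_mid's own x axis and vertical between 0.75 and 1.17 rad and angle between slide_mid's own y axis and vertical between 1.37 and 1.77 rad and angle between slide_mid's own z axis and vertical below 1 rad and x of the grasp point in the frame of slide_mid below 0.008 m and contact force between the fingers and slide above 0.5 N and contact force between slide and panel below 0.1 N and contact force between slide and rest below 0.1 N and linear speed of slide below 0.02 m/s and value of joint plunger below 0.002 m); the arm keeps its last pose, push and grip.
It fails at once if a bystander is moved more than 25 mm (distance of any of tube_rack, bottle, beaker, slide_box, timer, tweezers, dish from where it was at the start of the episode above 0.025 m).
It fails at once if the bottle, beaker or tube rack is tipped over (angle between any of bottle, beaker, tube_rack's own z axis and vertical above 0.5 rad).
It also fails if it takes over 46 s, if anything falls off the work surface, if the arm or the gripper's body presses on something with over 40 N, if the wrist force passes 120 N, or if a joint passes its speed limit or range.

## Working session

There is one attempt and no reset: what is moved stays moved. The work goes in short steps, Python scripts to look and compute and a tool call to move; the robot and the scene stay as the last step left them, time stands still between calls to the robot, and variables do not carry over. Pictures are saved under pics/ and viewed, at most 10 in all, crops included, and the job is handed in when it is done.

Besides the shell and the picture viewer there is one more tool, called after "Call:" as a command line: name --argument value ..., lists and objects as JSON in quotes. servo_tool: Moves the arm, as the interface text tells. Its arguments: {"type":"object","properties":{"targets":{"type":"array"},"force":{"type":"number"}},"required":["targets"]}

```bash
mkdir -p pics
cat > h.py <<'E'
import numpy as np, cv2, pickle
from station import monitor, viewer, order
def grab(n):
    f=viewer.grab_frame(n); pickle.dump(f,open(f'{n}.pkl','wb')); return f
def load(n): return pickle.load(open(f'{n}.pkl','rb'))
def ray(f,u,v):
    F=f['color'].shape[0]/2/np.tan(np.radians(f['fovy'])/2)
    R=np.array(f['R']);t=np.array(f['t'])
    return -R.T@t, R.T@np.array([(u-f['cx'])/F,(v-f['cy'])/F,1])
def cast(f,u,v,z):
    o,d=ray(f,u,v); return o+d*(z-o[2])/d[2]
def proj(f,X):
    F=f['color'].shape[0]/2/np.tan(np.radians(f['fovy'])/2)
    c=np.array(f['R'])@np.array(X)+np.array(f['t']); return F*c[0]/c[2]+f['cx'],F*c[1]/c[2]+f['cy']
E
python3 - <<'E'
from h import *
for n in ('scene','top','wrist'):
    f=grab(n); cv2.imwrite(f'pics/{n}0.png',f['color']); print(n,f['fovy'],f['cx'],f['cy'],ray(f,f['cx'],f['cy']))
print(monitor.get_state())
E
```

```text
scene 43.516538167248854 278.2952390510142 207.58722873705744 (array([ 1.35489169, -0.03088348,  1.26308275]), array([-0.55731485,  0.08555046, -0.82588212]))
top 53.14645089110612 287.8707237639585 204.7479043207527 (array([0.45975113, 0.09471936, 0.99730111]), array([ 0.09827909,  0.00419008, -0.99515007]))
wrist 66.3503168077147 277.6924178580552 210.60861007982479 (array([0.33021084, 0.59215453, 0.38358219]), array([-0.22784475,  0.09958906, -0.96859114]))
{'t': 0.15, 'q': array([ 1.44713262e+00,  3.59242224e-01,  1.12734496e-02, -2.23220073e-04,
       -1.22410946e+00, -2.88127421e-01]), 'qd': array([ 0.00093148, -0.00075787,  0.00394106,  0.00048795, -0.001096  ,
       -0.00068078]), 'joint_efforts': array([-1.12381076e-03, -5.83276069e+01,  2.93291008e+01,  7.00127229e+00,
        8.83554749e-03, -1.08013796e-04]), 'eef_pos': array([0.27004872, 0.61825686, 0.2478325 ]), 'ee_rot': array([ 3.14030396e+00, -1.63073138e-04, -4.11867001e-01]), 'force': array([ 1.01135108, -0.07140766,  0.03133257]), 'moment': array([-0.02652161,  0.0265136 , -0.01162194]), 'gripper_force': 0.0, 'width': 0.08760650372959713}
```

View pics/top0.png

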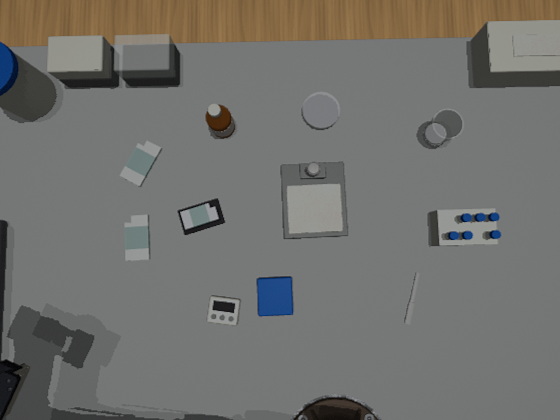

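View pics/scene0.png

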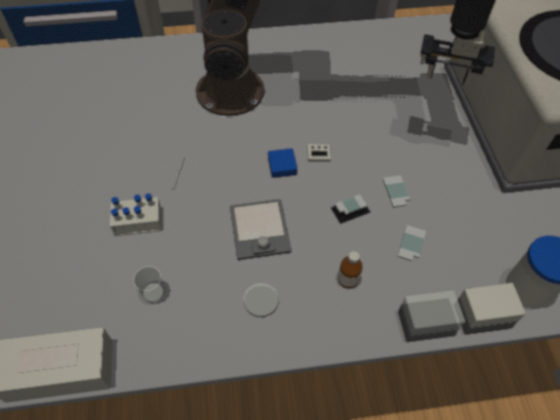

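The top view shows three slide-like parts. They are at (201,216) on a dark rest, and at (141,163) and (137,238) lying on the bench. The panel is at (314,200) with its plunger at (313,170). The one on the rest looks smallest and fits "lies on its rest", so I'll measure and confirm with a crop.

Run:
```python
from h import *
f=load('top'); im=f['color']
c=cv2.resize(im[190:242,105:235],None,fx=6,fy=6,interpolation=cv2.INTER_CUBIC)
c2=cv2.resize(im[155:250,275:355],None,fx=4,fy=4,interpolation=cv2.INTER_CUBIC)
c3=np.zeros((600,800,3),np.uint8); c3[:312,:780]=c
w=cv2.resize(im[135:192,115:165],None,fx=5,fy=5,interpolation=cv2.INTER_CUBIC); c3[315:600,:250]=w
p=cv2.resize(im[155:250,275:360],None,fx=3,fy=3,interpolation=cv2.INTER_CUBIC); c3[315:600,260:515]=p
s=load('scene')['color'][180:230,320:380]; c3[315:565,520:]=0; q=cv2.resize(s,None,fx=4.5,fy=4.5,interpolation=cv2.INTER_CUBIC); c3[315:540,525:795]=q
cv2.imwrite('pics/crop0.png',c3)
def rect(name,mask,z):
    cs,_=cv2.findContours(mask,cv2.RETR_EXTERNAL,cv2.CHAIN_APPROX_NONE)
    for k in cs:
        if cv2.contourArea(k)<80: continue
        P=np.array([cast(f,u,v,z)[:2] for u,v in k[:,0]],np.float32)
        r=cv2.minAreaRect(P*1000); print(name,k.reshape(-1,2).mean(0).round(1),np.round(r[0],1),np.round(r[1],1),round(r[2],1))
im_=im.astype(int)
def roi(m,x0,x1,y0,y1):
    o=np.zeros(m.shape,np.uint8); o[y0:y1,x0:x1]=m[y0:y1,x0:x1]*255; return o
g=im_.max(2)
rect('foot',roi(g<45,170,235,190,245),.005)
rect('slide',roi(g>125,180,222,200,232),.032)
rect('s2',roi(g>135,115,165,135,192),.006)
rect('s3',roi(g>135,115,158,205,265),.006)
rect('lit',roi(g>150,275,355,180,240),.017)
print(im_[216,175:230].max(1), im_[205,275:355].max(1))
```

```text
foot [200.8 216.4] [533.9 305.5] [60.1 98.3] 16.3
slide [198.4 215.4] [535.4 304.6] [41.2 79.6] 16.8
s2 [131.8 175.5] [634.7 471.8] [54.2 26.4] 60.8
s2 [148.4 147.7] [703.9 433.8] [53.9 25.9] 62.3
s3 [136.6 254. ] [448.  456.9] [27.1 54.4] 2.8
s3 [136.1 221.2] [526.8 460.2] [54.6 26.1] 89.0
lit [314.3 208.3] [547.5  36.9] [108.3 121.9] 1.8
[121 120 123 105  55  16 117 152 156 155 155 155 155 155 157 146 133 129
 130 130 130 131 130 130 130 130 130 130 131 131 131 131 131 138 152 156
 156 156 155 156 156 159 135  71  20  29  33  24 108 125 122 120 121 121
 121] [121 121 121 120 121 121 122  90  88 100  99  96 126 149 153 152 152 152
 151 151 152 152 152 152 152 152 152 153 151 151 151 151 151 151 151 151
 152 151 151 152 150 151 151 150 151 152 151 151 151 151 150 151 151 150
 152 150 150 150 151 151 150 150 150 151 151 153 128 101  98  98  88 111
 122 121 121 120 121 120 120 120]
```

View pics/crop0.png

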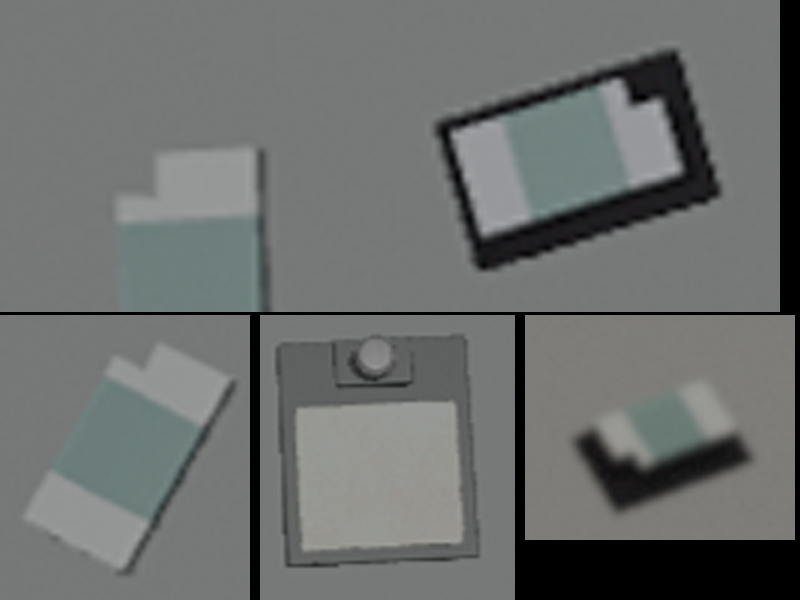

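The crop confirms that the slide on the dark rest (80 × 41 mm measured) is the smallest. The two on the bench measure about 54 mm wide. Its notch is at the right and up, so the label end points along about −73° yaw. Next I'll locate the plunger and work out the first move.

```bash
cat >> h.py <<'E'
from scipy.spatial.transform import Rotation as Ro
def togo(p,yaw=None):
    s=monitor.get_state(); R=Ro.from_euler('xyz',s['ee_rot'])
    print('t',round(s['t'],2),'pos',s['eef_pos'].round(4),'rpy',np.degrees(s['ee_rot']).round(2),'q',s['q'].round(2),'F',s['force'].round(1),'w',round(s['width'],4),'gf',round(s['gripper_force'],1))
    print('tool cm',(R.inv().apply(np.array(p)-s['eef_pos'])*100).round(2))
E
python3 - <<'E'
from h import *
f=load('top'); s=load('scene')
a=np.radians(2.2); P=np.array([.5475+.088*np.cos(a),.0369+.088*np.sin(a),.059]); print('pred',P, proj(f,P),proj(s,P),cast(f,313.3,168.3,.059)) 
# head by brightness in the top view
g=f['color'].max(2); print(g[160:182,304:324])
# scene lit centre
gs=s['color'].astype(int).min(2); m=np.zeros(gs.shape,np.uint8); m[195:260,225:295]=(gs[195:260,225:295]>150)*255
cs,_=cv2.findContours(m,0,1); k=max(cs,key=cv2.contourArea)
Q=np.array([cast(s,u,v,.017)[:2]*1000 for u,v in k[:,0]],np.float32); print(cv2.minAreaRect(Q))
# foot in scene
gm=s['color'].max(2); m[:]=0; m[185:228,325:375]=(gm[185:228,325:375]>135)*255
cs,_=cv2.findContours(m,0,1); print(len(cs)); k=max(cs,key=cv2.contourArea)
Q=np.array([cast(s,u,v,.032)[:2]*1000 for u,v in k[:,0]],np.float32); print(cv2.minAreaRect(Q))
togo(P+[0,0,.06])
E
```

```text
pred [0.63543514 0.04027813 0.059     ] (np.float64(312.9967702022365), np.float64(167.79850640546175)) (np.float64(263.0642963329929), np.float64(238.31426493016343)) [0.63427138 0.03961918 0.059     ]
[[120 120 121 120 121 121 121 122 122 122 122 121 121 121 121 121 121 120
  121 121]
 [121 121 121 121 122 122 122 122 110 112 106 115 122 122 122 123 122 122
  123 123]
 [122 123 123 123 123 113 110 103  92  94  92  95 101 106  98  91  96 100
  100  94]
 [ 93  97  96  98 103  97  99 114 122 121 120 116 101 102  99  94  96  95
   95  94]
 [ 92  93  93  88  85  99 119 126 128 128 125 126 124 109  98  97  98  96
   97  96]
 [ 95  96  96  97  93 115 128 129 129 130 127 127 130 126 107  81  88  97
   96  96]
 [ 96  97  95  92 107 124 129 129 132 132 129 129 133 132 114  93  95  97
   97  97]
 [ 96  78  76  83 115 129 130 132 134 135 131 131 133 134 115  98  96  96
   98  98]
 [ 98  73  65  80 116 130 132 133 136 136 134 133 134 136 119 107 102  97
   98  98]
 [ 80  59  60  80 116 129 135 135 137 138 135 134 136 139 116 105 103  98
   98  97]
 [ 74  55  48  77  97 129 139 137 139 139 136 1
[... 655 characters left out ...]
 49  50  51  48  47  44  42  41  38  36  36  34  33
   30  42]
 [ 88  88  88  89  88  89  89  89  89  90  89  90  90  89  90  91  90  90
   91  91]
 [ 98  99  99  99  99  99  98  99  99  99  99  99  99  99  99  99  99  99
   98  98]
 [ 98  98  97  98  98  97  97  97  96  98  98  97  98  98  98  97  98  97
   98  98]]
((593.5006713867188, 9.818513870239258), (45.371826171875, 26.329103469848633), 76.0093994140625)
2
((527.7619018554688, 331.75311279296875), (40.02096176147461, 21.025972366333008), 16.818740844726562)
t 0.15 pos [0.27   0.6183 0.2478] rpy [ 1.7993e+02 -1.0000e-02 -2.3600e+01] q [ 1.45  0.36  0.01 -0.   -1.22 -0.29] F [ 1.  -0.1  0. ] w 0.0876 gf 0.0
tool cm [56.62 38.32 12.94]
```

Call:
servo_tool --targets '[{"xyz":[2,1.35,0],"angular":[0,0,0],"claw":0},{"xyz":[3.2,2.17,0],"angular":[0,0,0],"claw":0},{"xyz":[3.2,2.17,0],"angular":[0,0,0],"claw":0},{"xyz":[3.2,2.17,0],"angular":[0,0,0],"claw":0},{"xyz":[3.2,2.17,0],"angular":[0,0,0],"claw":0},{"xyz":[3.2,2.17,0],"angular":[0,0,0],"claw":0},{"xyz":[3.2,2.17,0],"angular":[0,0,0],"claw":0},{"xyz":[3.2,2.17,0],"angular":[0,0,0],"claw":0},{"xyz":[3.2,2.17,0],"angular":[0,0,0],"claw":0},{"xyz":[3.2,2.17,0],"angular":[0,0,0],"claw":0},{"xyz":[3.2,2.17,0],"angular":[0,0,0],"claw":0},{"xyz":[3.2,2.17,0],"angular":[0,0,0],"claw":0},{"xyz":[3.2,2.17,0],"angular":[0,0,0],"claw":0},{"xyz":[3.2,2.17,0],"angular":[0,0,0],"claw":0},{"xyz":[3.2,2.17,0],"angular":[0,0,0],"claw":0},{"xyz":[3.2,2.17,0],"angular":[0,0,0],"claw":0},{"xyz":[3.2,2.17,0],"angular":[0,0,0],"claw":0},{"xyz":[3.2,2.17,0],"angular":[0,0,0],"claw":0},{"xyz":[0,0,0],"angular":[0,0,0],"claw":0},{"xyz":[0,0,0],"angular":[0,0,0],"claw":0}]'

```text
t: 2.15
eef_pos: [0.634, 0.0413, 0.2478]
ee_rot: [3.141, 0.001, -0.414]
force: [-0.8, 0.4, 0.5]
width: 0.0004
gripper_force: 0.0
```

```bash
python3 -c "
from h import *
togo([.6352,.04,.11])"
```

```text
t 2.15 pos [0.634  0.0413 0.2478] rpy [ 1.7996e+02  6.0000e-02 -2.3720e+01] q [ 0.37  0.3  -0.08 -0.   -1.2   0.79] F [-0.8  0.4  0.5] w 0.0004 gf 0.0
tool cm [ 0.18  0.06 13.78]
```

Call:
servo_tool --targets '[{"xyz":[0.18,0.06,2],"angular":[0,0,0],"claw":0},{"xyz":[0,0,3],"angular":[0,0,0],"claw":0},{"xyz":[0,0,3],"angular":[0,0,0],"claw":0},{"xyz":[0,0,3],"angular":[0,0,0],"claw":0},{"xyz":[0,0,2.5],"angular":[0,0,0],"claw":0},{"xyz":[0,0,1.5],"angular":[0,0,0],"claw":0},{"xyz":[0,0,0.8],"angular":[0,0,0],"claw":0},{"xyz":[0,0,0.4],"angular":[0,0,0],"claw":0},{"xyz":[0,0,0.4],"angular":[0,0,0],"claw":0},{"xyz":[0,0,0.3],"angular":[0,0,0],"claw":0},{"xyz":[0,0,0.3],"angular":[0,0,0],"claw":0},{"xyz":[0,0,0],"angular":[0,0,0],"claw":0}]'

```text
t: 3.35
eef_pos: [0.6359, 0.0414, 0.0771]
ee_rot: [-3.141, -0.001, -0.412]
force: [-1.1, 2.2, 4.3]
width: 0.0006
gripper_force: 1.9
```

Contact; pressing on to the stop.

Call:
servo_tool --targets '[{"xyz":[0,0,0.3],"angular":[0,0,0],"claw":0},{"xyz":[0,0,0.2],"angular":[0,0,0],"claw":0},{"xyz":[0,0,0.1],"angular":[0,0,0],"claw":0},{"xyz":[0,0,0],"angular":[0,0,0],"claw":0}]'

```text
t: 3.75
eef_pos: [0.636, 0.0414, 0.0718]
ee_rot: [-3.141, -0.001, -0.411]
force: [-2.5, 2.7, 11.4]
width: 0.0003
gripper_force: 5.5
```

Call:
servo_tool --targets '[{"xyz":[0,0,0.1],"angular":[0,0,0],"claw":0},{"xyz":[0,0,0],"angular":[0,0,0],"claw":0},{"xyz":[0,0,0],"angular":[0,0,0],"claw":0}]'

```text
t: 4.05
eef_pos: [0.6361, 0.0414, 0.0717]
ee_rot: [-3.14, -0.002, -0.411]
force: [-5.8, 2.0, 17.9]
width: 0.0006
gripper_force: 8.6
```

The height no longer changes while the force climbs to 18 N, so the plunger is at its stop. Releasing.

Call:
servo_tool --targets '[{"xyz":[0,0,-1],"angular":[0,0,0],"claw":0},{"xyz":[0,0,-2],"angular":[0,0,0],"claw":0},{"xyz":[0,0,-3],"angular":[0,0,0],"claw":0},{"xyz":[0,0,-4],"angular":[0,0,-7],"claw":8.5},{"xyz":[0,0,-3],"angular":[0,0,-7],"claw":8.5},{"xyz":[0,0,0],"angular":[0,0,0],"claw":8.5}]'

```text
t: 4.65
eef_pos: [0.6376, 0.0412, 0.2045]
ee_rot: [-3.139, -0.007, -0.163]
force: [-0.1, 0.7, 0.3]
width: 0.0191
gripper_force: 0.0
```

```bash
python3 -c "
from h import *
togo([.5345,.305,.12])"
```

```text
t 4.65 pos [0.6376 0.0412 0.2045] rpy [-179.85   -0.41   -9.36] q [ 0.37  0.33 -0.14  0.   -1.1   1.04] F [-0.1  0.7  0.3] w 0.0191 gf 0.0
tool cm [-14.53 -24.33   8.41]
```

Call:
servo_tool --targets '[{"xyz":[-1,-1.6,0],"angular":[0,0,0],"claw":8.5},{"xyz":[-1.9,-3.2,0],"angular":[0,0,0],"claw":8.5},{"xyz":[-1.9,-3.2,0],"angular":[0,0,0],"claw":8.5},{"xyz":[-1.9,-3.2,0],"angular":[0,0,0],"claw":8.5},{"xyz":[-1.9,-3.2,0],"angular":[0,0,0],"claw":8.5},{"xyz":[-1.9,-3.2,0],"angular":[0,0,0],"claw":8.5},{"xyz":[-1.9,-3.2,0],"angular":[0,0,0],"claw":8.5},{"xyz":[-1.9,-3.2,0],"angular":[0,0,0],"claw":8.5},{"xyz":[0,0,0],"angular":[0,0,8],"claw":8.5},{"xyz":[0,0,0],"angular":[0,0,8],"claw":8.5},{"xyz":[0,0,0],"angular":[0,0,8],"claw":8.5},{"xyz":[0,0,0],"angular":[0,0,8],"claw":8.5},{"xyz":[0,0,0],"angular":[0,0,8],"claw":8.5},{"xyz":[0,0,0],"angular":[0,0,8],"claw":8.5},{"xyz":[0,0,0],"angular":[0,0,8],"claw":8.5},{"xyz":[0,0,0],"angular":[0,0,8],"claw":8.5},{"xyz":[0,0,0],"angular":[0,0,0],"claw":8.5},{"xyz":[0,0,0],"angular":[0,0,0],"claw":8.5}]'

```text
t: 6.45
eef_pos: [0.5342, 0.3012, 0.1989]
ee_rot: [3.141, -0.001, -1.281]
force: [-0.0, 0.7, -0.6]
width: 0.0852
gripper_force: 0.0
```

Run:
```python
from h import *
f=grab('wrist'); cv2.imwrite('pics/wrist1.png',f['color'])
togo([.5345,.305,.033])
for d in (-.03,0,.03): print(proj(f,[.5345+.287*d,.305-.958*d,.032]))
```

```text
t 6.5 pos [0.5343 0.3013 0.199 ] rpy [ 1.7996e+02 -2.0000e-02 -7.3400e+01] q [ 0.83  0.29 -0.2  -0.   -1.08 -0.54] F [-0.5  1.3 -0.8] w 0.0852 gf 0.0
tool cm [-0.35 -0.14 16.6 ]
(np.float64(275.71713251262804), np.float64(231.52996990669544))
(np.float64(275.636248833362), np.float64(201.97835052281687))
(np.float64(275.5513686705966), np.float64(170.9665779866686))
```

View pics/wrist1.png

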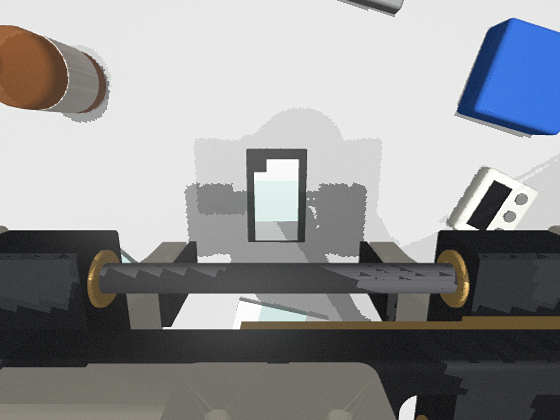

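The wrist view shows the slide on its rest, aligned with the tool, with the notch at its far left end (260,165). I'll refine its centre.

Run:
```python
from h import *
f=load('wrist'); g=f['color'].max(2)
print(g[200,240:315]); print(g[185,240:315]); print(g[140:250,285])
```

```text
[131 129 128 129 132 135 136  83  67  74  72  72  72  63 135 241 241 238
 238 239 238 240 238 239 239 238 238 239 241 240 240 241 240 240 239 239
 240 240 239 238 240 238 239 239 239 239 240 239 239 240 238 240 239 240
 239 239 242 249 128  58  64  62  67  61  60  66 125 138 141 129 129 128
 126 136 130]
[214 210 210 213 215 219 184 101  80  83  84  83  86  71 196 245 243 241
 241 242 242 241 241 242 241 240 241 241 242 243 241 241 243 243 242 242
 243 241 242 242 241 242 241 242 242 242 242 241 242 242 241 241 243 242
 240 243 243 251 158  83  78  77  76  79  80  65 156 210 212 214 212 213
 212 210 217]
[214 216 215 214 215 215 214 218 181  85  83  88  89  90  84  88  90  83
  76 213 253 250 249 249 249 249 249 248 249 249 249 249 248 248 247 248
 249 248 247 248 248 241 242 242 242 242 242 243 242 241 241 241 242 241
 241 239 240 241 241 239 239 238 240 240 239 238 238 237 237 239 239 239
 238 238 237 237 236 237 237 238 245 167 155 149 152 154 154 151 151 153
 153 150 151 154 154 146 157 162 160 202 130  57 117 153 155 151 153 155
 152 153]
```

Call:
servo_tool --targets '[{"xyz":[-0.35,-0.1,2],"angular":[0,0,0],"claw":8.5},{"xyz":[0,0,3],"angular":[0,0,0],"claw":8.5},{"xyz":[0,0,3],"angular":[0,0,0],"claw":8.5},{"xyz":[0,0,3],"angular":[0,0,0],"claw":8.5},{"xyz":[0,0,2],"angular":[0,0,0],"claw":8.5},{"xyz":[0,0,1.5],"angular":[0,0,0],"claw":8.5},{"xyz":[0,0,1],"angular":[0,0,0],"claw":8.5},{"xyz":[0,0,0.6],"angular":[0,0,0],"claw":8.5},{"xyz":[0,0,0.5],"angular":[0,0,0],"claw":8.5},{"xyz":[0,0,0],"angular":[0,0,0],"claw":8.5},{"xyz":[0,0,0],"angular":[0,0,0],"claw":8.5}]'

```text
t: 7.6
eef_pos: [0.5346, 0.3055, 0.0342]
ee_rot: [-3.141, 0.0, -1.284]
force: [1.1, -0.1, 0.1]
width: 0.0846
gripper_force: 0.0
```

```bash
python3 -c "
from h import *
togo([.5345,.305,.033])"
```

```text
t 7.6 pos [0.5346 0.3055 0.0342] rpy [-1.7995e+02  2.0000e-02 -7.3570e+01] q [ 0.84  0.47 -0.36  0.   -0.73 -0.55] F [ 1.1 -0.1  0.1] w 0.0846 gf 0.0
tool cm [0.04 0.03 0.12]
```

Call:
servo_tool --targets '[{"xyz":[0,0,0.1],"angular":[0,0,0],"claw":4.8},{"xyz":[0,0,0],"angular":[0,0,0],"claw":4.6},{"xyz":[0,0,0],"angular":[0,0,0],"claw":4.4},{"xyz":[0,0,0],"angular":[0,0,0],"claw":4.2},{"xyz":[0,0,0],"angular":[0,0,0],"claw":3.6},{"xyz":[0,0,0],"angular":[0,0,0],"claw":3.6},{"xyz":[0,0,0],"angular":[0,0,0],"claw":3.6},{"xyz":[0,0,0],"angular":[0,0,0],"claw":3.6},{"xyz":[0,0,0],"angular":[0,0,0],"claw":3.6}]' --force 20

```text
t: 8.5
eef_pos: [0.5344, 0.3052, 0.0326]
ee_rot: [-3.142, -0.0, -1.284]
force: [-0.0, -0.0, 0.0]
width: 0.0418
gripper_force: 20.0
```

Gripped at 41.8 mm with 20 N. Lifting.

Call:
servo_tool --targets '[{"xyz":[0,0,-0.5],"angular":[0,0,0],"claw":3.6},{"xyz":[0,0,-1],"angular":[0,0,0],"claw":3.6},{"xyz":[0,0,-2],"angular":[0,0,0],"claw":3.6},{"xyz":[0,0,-2],"angular":[0,0,0],"claw":3.6},{"xyz":[0,0,-2],"angular":[0,0,0],"claw":3.6},{"xyz":[0,0,-2],"angular":[0,0,0],"claw":3.6},{"xyz":[0,0,-2],"angular":[0,0,0],"claw":3.6},{"xyz":[0,0,-2],"angular":[0,0,0],"claw":3.6},{"xyz":[0,0,-1],"angular":[0,0,0],"claw":3.6},{"xyz":[0,0,0],"angular":[0,0,0],"claw":3.6}]'

```text
t: 9.5
eef_pos: [0.535, 0.3058, 0.1796]
ee_rot: [-3.139, 0.002, -1.284]
force: [-0.1, -0.7, -0.7]
width: 0.0412
gripper_force: 20.0
```

Run:
```python
from h import *
# lit centre, label end 0.117 high, slide yaw -40, tilt 35; label is 32 mm from grasp, grasp 3 mm ahead of TCP
for yaw in (-75,-50,-30,0):
    R=Ro.from_euler('z',yaw,degrees=True)*Ro.from_euler('x',180,degrees=True)*Ro.from_euler('y',35,degrees=True)
    L=np.array([.5475,.037,.117]); T=L-R.apply([.032,0,.003]); print(yaw,T.round(4),R.as_euler('xyz',degrees=True).round(1),R.apply([1,0,0]).round(2))
togo([.53,.05,.17])
```

```text
-75 [0.5403 0.064  0.1011] [180. -35. -75.] [ 0.21 -0.79  0.57]
-50 [0.5295 0.0584 0.1011] [180. -35. -50.] [ 0.53 -0.63  0.57]
-30 [0.5233 0.051  0.1011] [180. -35. -30.] [ 0.71 -0.41  0.57]
0 [0.5196 0.037  0.1011] [180. -35.   0.] [0.82 0.   0.57]
t 9.5 pos [0.535  0.3058 0.1796] rpy [-1.7983e+02  9.0000e-02 -7.3590e+01] q [ 0.84  0.31 -0.22  0.   -1.03 -0.55] F [-0.1 -0.7 -0.7] w 0.0412 gf 20.0
tool cm [24.39  7.71  0.9 ]
```

Call:
servo_tool --targets '[{"xyz":[1.3,0.4,0],"angular":[0,0,0],"claw":3.6},{"xyz":[2.2,0.6,0],"angular":[0,0,0],"claw":3.6},{"xyz":[2.2,0.6,0],"angular":[0,0,0],"claw":3.6},{"xyz":[2.2,0.6,0],"angular":[0,0,0],"claw":3.6},{"xyz":[2.2,0.6,0],"angular":[0,0,0],"claw":3.6},{"xyz":[2.2,0.6,0],"angular":[0,0,0],"claw":3.6},{"xyz":[2.2,0.6,0],"angular":[0,0,0],"claw":3.6},{"xyz":[2.2,0.6,0],"angular":[0,0,0],"claw":3.6},{"xyz":[2.2,0.6,0],"angular":[0,0,0],"claw":3.6},{"xyz":[2.2,0.6,0],"angular":[0,0,0],"claw":3.6},{"xyz":[2.2,0.6,0],"angular":[0,0,0],"claw":3.6},{"xyz":[0,0,0],"angular":[0,5,0],"claw":3.6},{"xyz":[0,0,0],"angular":[0,5,0],"claw":3.6},{"xyz":[0,0,0],"angular":[0,5,0],"claw":3.6},{"xyz":[0,0,0],"angular":[0,5,0],"claw":3.6},{"xyz":[0,0,0],"angular":[0,5,0],"claw":3.6},{"xyz":[0,0,0],"angular":[0,5,0],"claw":3.6},{"xyz":[0,0,0],"angular":[0,5,0],"claw":3.6},{"xyz":[0,0,0],"angular":[0,0,0],"claw":3.6},{"xyz":[0,0,0],"angular":[0,0,0],"claw":3.6}]'

```text
t: 11.5
eef_pos: [0.5381, 0.0625, 0.1769]
ee_rot: [3.139, -0.61, -1.283]
force: [0.3, -1.1, 0.1]
width: 0.0418
gripper_force: 20.0
```

```bash
python3 -c "
from h import *
togo([.5397,.0636,.101])"
```

```text
t 11.5 pos [0.5381 0.0625 0.1769] rpy [179.85 -34.94 -73.52] q [ 0.78  0.27 -0.67  0.62 -1.04 -0.93] F [ 0.3 -1.1  0.1] w 0.0418 gf 20.0
tool cm [-4.4  -0.2   6.19]
```

Call:
servo_tool --targets '[{"xyz":[-0.5,0,0.7],"angular":[0,0,0],"claw":3.6},{"xyz":[-1,-0.1,1.4],"angular":[0,0,0],"claw":3.6},{"xyz":[-1,-0.1,1.4],"angular":[0,0,0],"claw":3.6},{"xyz":[-1,0,1.4],"angular":[0,0,0],"claw":3.6},{"xyz":[-0.6,0,0.9],"angular":[0,0,0],"claw":3.6},{"xyz":[-0.3,0,0.4],"angular":[0,0,0],"claw":3.6},{"xyz":[0,0,0],"angular":[0,0,0],"claw":3.6},{"xyz":[0,0,0],"angular":[0,0,0],"claw":3.6},{"xyz":[0,0,0],"angular":[0,0,0],"claw":3.6},{"xyz":[0,0,0],"angular":[0,0,0],"claw":3.6},{"xyz":[0,0,0],"angular":[0,0,0],"claw":3.6}]'

```text
t: 12.6
eef_pos: [0.5407, 0.0649, 0.1019]
ee_rot: [-3.141, -0.611, -1.285]
force: [-0.6, -0.4, -0.5]
width: 0.0417
gripper_force: 20.0
```

Run:
```python
from h import *
o=np.zeros((450,800,3),np.uint8)
f=grab('scene'); o[:420,:420]=cv2.resize(f['color'][160:300,190:330],(420,420),interpolation=cv2.INTER_CUBIC)
w=grab('wrist'); o[:285,420:]=cv2.resize(w['color'],(380,285))
cv2.imwrite('pics/fin.png',o)
togo([.5397,.0636,.101]); print(monitor.get_state()['qd'].round(3)); s=monitor.get_state(); R=Ro.from_euler('xyz',s['ee_rot']); L=s['eef_pos']+R.apply([.032,0,.003]); print(L,proj(f,L),proj(w,L))
```

```text
t 12.7 pos [0.5406 0.0648 0.1017] rpy [-179.98  -34.99  -73.6 ] q [ 0.76  0.37 -0.76  0.72 -0.89 -1.06] F [-0.6  0.5  0.2] w 0.0417 gf 20.0
tool cm [0.03 0.12 0.11]
[ 0.001  0.002 -0.     0.     0.001 -0.002]
[0.54847437 0.03796297 0.11761073] (np.float64(258.077788665438), np.float64(199.25059066922893)) (np.float64(276.45651288745705), np.float64(206.08482817003775))
```

View pics/fin.png

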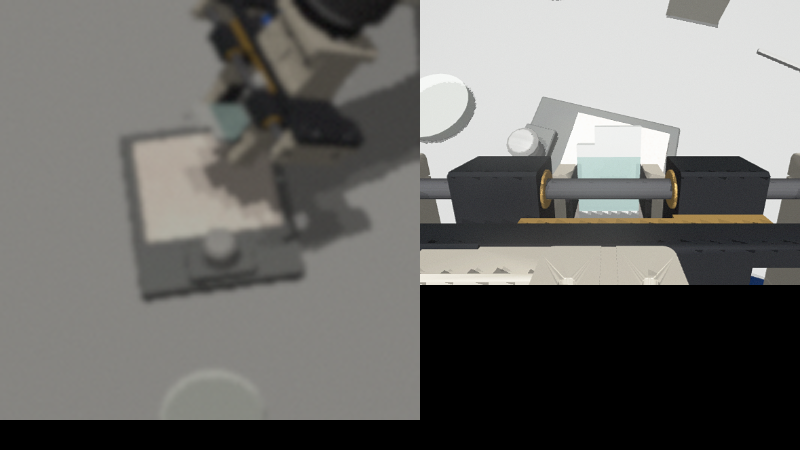

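The scene view shows the slide held above the panel at crop (235,120). The wrist view shows it held square in the fingers with the notched end far out at (595,140), matching the predicted label-end pixel to within a few pixels. Handing in.

```bash
python3 -c "
from h import *
print(order.job_done())"
```

```text
the job is handed in; nothing more can be done
None
```

I handed the job in at about 12.7 s, with no verdict returned: the plunger was pressed to its stop and released, and the slide is held still at 35°, notched end high, label end about 10 cm above the middle of the lit face.

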